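# Open the gel tank and hold its gate for the tray

## Task

Lift the amber cover plate off the gel tank's two pins and set it down, not dropped, flat and the right way up in the middle of the blue pad. Then squeeze the red catch fully home, after it the blue catch, swing the white gate out by its green post past the detent to about square with the tank or wider, and finish still holding the post there, because the gate springs back if let go. Leave the tube rack, slide box and jar where they are.

Things in the scene. Friction and masses are not known exactly. Their poses are not given: they have to be found in the camera images.
- tank: Black gel tank, fixed. Origin on the bench; tank x (its 170 mm length, x -85..85) points roughly away from the robot, tank y to its left, z up; yaw within 0.2 rad. Electrode box at y -15..85, 110 mm high. In front of it, y -75..-15, a ledge at z 75 carries two catches; the gel chamber below it is shut on the -y side by the gate. A flat detent foot plate lies before the gate's hinge end.
- pin (a point): Tip (z 126.5) of one of two upright brass pins, 7 mm diameter, on the electrode box at tank x -65 and +65, y 60; this is the one at -65. They rise 16.5 mm above the cover's underside, so raise the cover 20 mm or more before moving sideways.
- cover: Loose orange-amber plate, 170 x 140 mm (its x, y), 6 mm thick, 200 to 400 g; origin at the centre of its underside. Starts at tank x 0, y 10, z 110, axes as the tank's, its two 11.5 mm holes over the pins; it bars the catches from above. In the middle on top a white handle rib, 70 mm along cover x, 16 mm wide along cover y, 6 to 36 mm above the underside.
- pad: Light blue bench pad with a paler middle, 220 x 190 mm (its x, y), 4 mm thick, fixed; origin at the centre of its underside.
- pad_centre (a point): Centre of the pad's upper face, 4 mm above the bench, where the middle of the cover must come to rest.
- catch_red_mid (a point): Middle between the two upright tabs of the red catch, z 88. Tabs: z 78 to 99, 6 mm thick, 22 mm wide along tank y, outer faces 42 mm apart along tank x. Red and blue stand at tank x -45 and +45, y -45, either way round. Squeeze the tabs together along tank x from above. An arm with a nose reaches from the catch over the gate's top edge and locks the gate.
- catch_blue_mid (a point): The same point of the blue squeeze catch, which is otherwise like the red one.
- catch_red (a joint): Travel of each tab of the red catch: 0 as it starts (outer faces 42 mm apart, gate locked), 0.007 m fully home (28 mm apart, gate free). The two tabs are geared together, slide against about 6 N in all and stay where they are left.
- catch_blue (a joint): Travel of each tab of the blue catch, likewise 0 to 0.007 m.
- gate_hinge (a point): Point on the gate's vertical hinge axis, at tank x 75, y -81, z 75.
- gate (a joint): Angle of the white gate: 0 shut; grows as its free end (at tank -x) swings out to tank -y, anticlockwise from above; 1.57 is square to the tank, stop at 1.8 rad. Free only when both catches are home. A spring pulls it shut, 0.1 N m near shut to 0.35 N m wide; a ball detent from 0.55 to 1.0 rad resists with up to 0.9 N m more. Let go when wide, it swings back to about 0.96 rad.
- gate_post: Green upright round post on the gate's lug, 16 mm diameter, 70 mm high, z 55 to 125; origin at its foot, on its axis, 132 mm from the hinge axis; with the gate shut it stands at tank x -55, y -105. It is a sleeve that spins freely on its own axis.
- post_top (a point): Centre of the green post's top, z 125.
- tube_rack: Bystander: blue micro-tube rack 100 x 70 x 45 mm with orange and white caps (to z 57), origin at the centre of its underside.
- slide_box: Bystander: pale grey slide box 90 x 130 x 34 mm, origin at the centre of its underside.
- reagent_jar: Bystander: amber jar, 60 mm diameter, 85 mm high, white cap, origin at the centre of its underside.

How it is judged:
On the way, in this order (a step that is already met when the one before it is completed fails the run):
1. the cover lies flat on the pad, let go (horizontal distance between cover and pad_centre below 0.04 m and angle between cover's own z axis and vertical below 0.1 rad and contact force between cover and pad above 0.5 N and contact force between the fingers and cover below 0.1 N), for 0.2 s.
2. the red catch is squeezed home (value of joint catch_red above 0.0055 m), for 0.1 s.
3. the blue catch is squeezed home (value of joint catch_blue above 0.0055 m), for 0.1 s.
4. the gate is past its detent (value of joint gate above 1.05 rad), for 0.1 s.
At the end, for the whole second after the job is handed in: The fingers press on the green post (over 0.5 N) with the gate still, at more than 1.4 rad; both catches are home (over 5.5 mm of 7); the cover lies on the pad, right way up within 0.1 rad, its middle within 40 mm of the pad's (horizontal distance between cover and pad_centre below 0.04 m and angle between cover's own z axis and vertical below 0.1 rad and contact force between cover and pad above 0.5 N and value of joint each of catch_red, catch_blue above 0.0055 m and value of joint gate above 1.4 rad and velocity of joint gate between -0.1 and 0.1 rad/s and contact force between the fingers and gate_post above 0.5 N); the arm keeps its last pose, push and grip.
It fails at once if the tube rack is moved more than 25 mm (distance of tube_rack from where it was at the start of the episode above 0.025 m).
It fails at once if the slide box is moved more than 25 mm (distance of slide_box from where it was at the start of the episode above 0.025 m).
It fails at once if the reagent jar is moved more than 25 mm (distance of reagent_jar from where it was at the start of the episode above 0.025 m).
It fails at once if the cover is dropped: out of the fingers and faster than 0.5 m/s (linear speed of cover above 0.5 m/s and contact force between the fingers and cover below 0.05 N).
It also fails if it takes over 72 s, if anything falls off the work surface, if the arm or the gripper's body presses on something with over 40 N, if the wrist force passes 120 N, or if a joint passes its speed limit or range.

## Robot

A 6-joint arm with a two-finger parallel gripper is mounted at the origin on the work surface. World frame = base frame: x ahead of the robot, y to its left, z up, the work surface at z = 0. Lengths are in m, angles in rad, forces in N, time in s.
With the tool pointing down it reaches from about 0.3 to 0.875 m from the base axis. Payload 6.4 kg.
Tool frame: the origin (TCP) lies on the centre line of the jaws, within the pads' length; the fingertips stand 25 mm ahead of it and the grasp point (between the pads) lies 6 mm ahead of it (ctrl.tip_reach is the distance from the TCP to the fingertips, in m); z points along the fingers, y is the line along which they close (so a half turn about z gives the same grasp; the last joint's range is limited). The gripper opens to 85 mm and grips with 20 to 120 N. Pads are 22 mm wide; open, the fingers measure 114 mm over their backs; the gripper's body (76 mm by 85 mm) begins 54 mm behind the grasp point. The pads swing forward as they close: fully open they stand 13 mm farther back than shut.
Start: joints at [0.974, 0.181, 1.607, -0, 1.354, -0.206], TCP at [0.219, 0.532, 0.22] pointing down, gripper open.
Joint ranges: [-2.99, 2.99], [-0.89, 2.07], [0.3, 2.58], [-1.14, 4.28], [0, 2.63], [-3.12, 3.12]. Speed limits (rad/s): [2.57, 2.57, 3.01, 3.14, 3.14, 3.14].

## Interface

Orientations are given as a unit quaternion [w, x, y, z].
In Python, from bench import ctrl gives the robot as it stands.
- The arm moves only by the tool servo_tool, never from a script. Its argument "motion" is a list that holds one entry, the list of rows, each a list of 5 numbers: the shift along the tool's x, y, z in cm, then the turn about the tool's z in degrees, then the closure, from -1 (fully open) to 1 (shut). In form: [[[dx, dy, dz, twist, claw], ...]]. A call has 1 to 5 rows; each row is the pose to reach, as a shift and turn from the pose commanded when the call began, along the tool's axes at that moment; what a row does not reach only later rows make up. A row lasts 1/10 s, in which the tool goes at most 50 mm and 8.59 degrees, less where a joint would pass 70% of its speed; a pose out of reach is approached as far as the arm can. A call with a gripper value outside its range is refused whole. The fingers move at their own pace and stop on an object; the grip force is fixed at half the most. Time passes only in rows, so rows that repeat a pose let the fingers close. It gives the time, the measured TCP pose, the force, the opening and the grip force at its end, in the units of the state.
- ctrl.get_obs(): the state, without advancing time (a new reading comes with each control period).
- ctrl.camera(name): name is "scene" or "side" or "wrist"; returns a dict with "pixels" (384x512x3 uint8, red, green, blue), "depth" (384x512 float32, m along the optical axis (not along the pixel's ray), 0 where there is no reading), "fx", "fy", "cx", "cy" (pixels), "k1" (the pictures are not rectified: a ray, as slopes to the right and down, at radius r is drawn at 1 + k1 r^2 times it, then the intrinsics apply), "R" (3x3) and "t" (3): a world point X has camera coordinates R X + t; the wrist camera has in their place "hand_eye" (4x4, takes a point from camera to tool coordinates, whose origin is the TCP and whose axes are the flange's). Camera axes: x right, y down, z forward; pixel columns grow to the right and rows downward; lengths in m; the calibration is good to about 2 mm. A picture is of the moment at which its call begins: read the wrist's pose just before it.
- ctrl.hand_in(): hands the job in; it is judged then, once.
The state is a dict: "time_s": time; "q": joint angles; "dq": joint speeds; "joint_efforts": joint torques, N m; "eef_pos": TCP position; "eef_rot": TCP orientation; "wrist_force": force on the tool from outside, world axes, zero at the start; "torque": the same for the moment, N m; "opening": opening from 0.0 (shut) to 1.0 (fully open); "grasp_force": force on a finger pad.
Only numpy, scipy, OpenCV 4.12 (cv2) and the standard library are available. Lean on these libraries where they do the work, as an engineer would, in place of code of your own. Each camera call takes 0.05 s, during which the arm holds its last target. There are 200 camera calls.

## Working session

There is one attempt and no reset: what is moved stays moved. The work goes in short steps, Python scripts to look and compute and a tool call to move; the robot and the scene stay as the last step left them, time stands still between calls to the robot, and variables do not carry over. Pictures are saved under pics/ and viewed, at most 10 in all, crops included, and the job is handed in when it is done.

Besides the shell and the picture viewer there is one more tool, called after "Request:" in YAML: its name, and indented under it one key for each argument. servo_tool: Moves the arm, as the interface text tells. Its arguments: {"type":"object","properties":{"motion":{"type":"array"}},"required":["motion"]}

```bash
mkdir -p pics; cat > h.py <<'E'
import numpy as np,cv2
from bench import ctrl
from scipy.spatial.transform import Rotation as Ro
def shot(name):
    o=ctrl.get_obs(); c=ctrl.camera(name)
    if name=='wrist':
        w,x,y,z=o['eef_rot']; T=np.eye(4); T[:3,:3]=Ro.from_quat([x,y,z,w]).as_matrix(); T[:3,3]=o['eef_pos']
        C=T@np.array(c['hand_eye'])
    else:
        C=np.eye(4); C[:3,:3]=np.array(c['R']).T; C[:3,3]=-C[:3,:3]@np.array(c['t'])
    c['C']=C; return c
def rays(c,uv):
    uv=np.asarray(uv,float).reshape(-1,2)
    d=(uv-[c['cx'],c['cy']])/[c['fx'],c['fy']]; s=d.copy()
    for _ in range(20): s=d/(1+c['k1']*(s**2).sum(1,keepdims=True))
    return np.c_[s,np.ones(len(s))]
def plane(c,uv,z):
    r=rays(c,uv)@c['C'][:3,:3].T; o=c['C'][:3,3]
    return o+r*((z-o[2])/r[:,2])[:,None]
def cloud(c):
    v,u=np.mgrid[0:384,0:512]; r=rays(c,np.c_[u.ravel(),v.ravel()])
    P=(r*c['depth'].reshape(-1,1))@c['C'][:3,:3].T+c['C'][:3,3]
    return P.reshape(384,512,3)
def save(c,n): cv2.imwrite('pics/'+n,cv2.cvtColor(c['pixels'],cv2.COLOR_RGB2BGR))
def rel(p,yaw_axis=None):
    "shift in tool axes (cm) from present TCP to world p"
    o=ctrl.get_obs(); w,x,y,z=o['eef_rot']; R=Ro.from_quat([x,y,z,w]).as_matrix()
    return (R.T@(np.array(p)-o['eef_pos'])*100).round(2)
E
cat > a.py <<'E'
from h import *
o=ctrl.get_obs(); print(o); print(ctrl.tip_reach)
ims=[]
for n in ['scene','side','wrist']:
    c=shot(n); save(c,n+'0.png'); np.savez(n+'0.npz',**{k:v for k,v in c.items()}); print(n,c['C'].round(3).tolist(),c['fx'],c['k1'])
E
python3 a.py
```

```text
{'time_s': 0.0, 'q': array([ 9.73678163e-01,  1.81533253e-01,  1.60802199e+00,  1.85322983e-05,
        1.35380632e+00, -2.06304851e-01]), 'dq': array([-5.24282724e-04,  1.88055556e-03, -6.95748959e-05,  3.04364018e-04,
        3.71007910e-04, -2.01639460e-05]), 'joint_efforts': array([-4.05724631e-04, -4.44870186e+01, -3.51337731e+01, -2.74689264e-04,
        8.83035507e-03, -1.74165365e-05]), 'eef_pos': array([0.21868837, 0.53116264, 0.2186818 ]), 'eef_rot': array([-3.54143065e-04,  1.94167357e-01,  9.80968019e-01, -8.10507636e-04]), 'wrist_force': array([-0.06073502,  1.43749574,  0.15314757]), 'torque': array([-0.00760412, -0.00648135,  0.03517303]), 'grasp_force': 0.0, 'opening': 1.0014800763889409}
0.025
scene [[0.716, 0.509, -0.477, 1.143], [0.698, -0.525, 0.488, -0.531], [-0.002, -0.682, -0.731, 0.988], [0.0, 0.0, 0.0, 1.0]] 447.3874871945739 -0.1521632802610237
side [[0.801, -0.406, 0.441, 0.038], [-0.599, -0.536, 0.595, -0.684], [-0.005, -0.74, -0.672, 0.903], [0.0, 0.0, 0.0, 1.0]] 377.852804092469 -0.11828960403802881
wrist [[0.379, 0.882, 0.278, 0.147], [0.925, -0.361, -0.116, 0.561], [-0.002, 0.302, -0.953, 0.373], [0.0, 0.0, 0.0, 1.0]] 334.8550340052161 -0.06016287621717794
```

View pics/scene0.png

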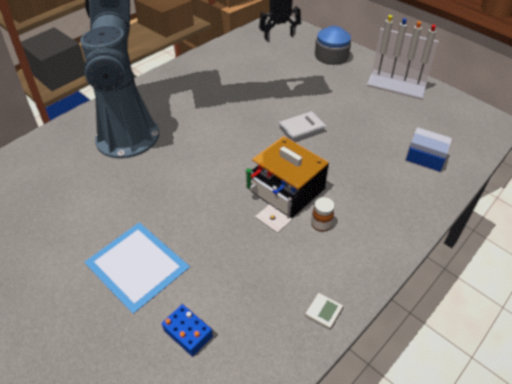

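View pics/side0.png

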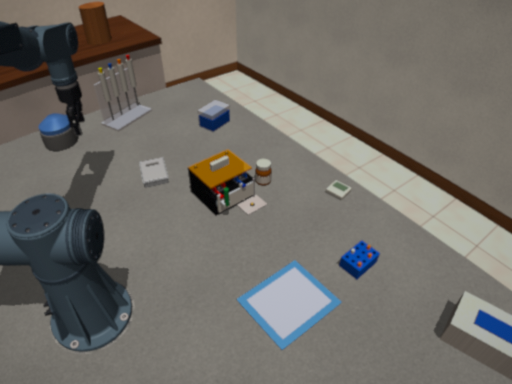

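The scene view shows the amber cover on the tank around (290,160), with the red catch near (258,172), the blue one near (280,188) and the green post at (250,178). The pad is at (138,265), the jar at (323,213). The side view agrees: cover (221,170), pad (290,302). Next I measure them.

```bash
cat > b.py <<'E'
from h import *
def big(m):
    n,l,s,ce=cv2.connectedComponentsWithStats(m.astype(np.uint8)); i=1+np.argmax(s[1:,4]); return l==i
for n in ['scene','side']:
    c=dict(np.load(n+'0.npz',allow_pickle=True)); c={k:(v.item() if v.ndim==0 else v) for k,v in c.items()}
    hsv=cv2.cvtColor(c['pixels'],cv2.COLOR_RGB2HSV); H,S,V=[hsv[...,i].astype(int) for i in range(3)]
    P=cloud(c)
    def rect(m,z,lab):
        m=big(m); m=cv2.morphologyEx(m.astype(np.uint8),cv2.MORPH_CLOSE,np.ones((5,5)))
        k=max(cv2.findContours(m,0,1)[0],key=cv2.contourArea)
        h=cv2.convexHull(k)[:,0,:]
        X=plane(c,h,z)[:,:2]
        r=cv2.minAreaRect((X*1000).astype(np.float32)); b=cv2.boxPoints(r)
        print(n,lab,'px',m.sum(),'c',np.round(r[0],1),'size',np.round(r[1],1),'ang',round(r[2],2),'depth z',np.median(P[m>0][:,2]).round(4),'cloudmean',np.median(P[m>0],axis=0).round(3))
        for p in b: print('   ',p.round(0))
    rect((H>10)&(H<25)&(S>180)&(V>120),.116,'cover')
    rect((H>92)&(H<112)&(S>80)&(V>150),.004,'pad')
    rect((H>45)&(H<80)&(S>100)&(V>40),.09,'green')
    rect(((H<6)|(H>174))&(S>150)&(V>90)&(np.abs(P[...,2]-.09)<.03),.09,'red')
    rect((H>110)&(H<128)&(S>150)&(V>60)&(np.abs(P[...,2]-.09)<.03)&(P[...,0]<.7),.09,'blue')
    rect((H<18)&(S>90)&(V>40)&(P[...,2]<.08)&(P[...,2]>.01)&(P[...,0]>.4)&(P[...,0]<.9)&(P[...,1]>-.25)&(P[...,1]<.15),.04,'jar')
E
python3 b.py
```

```text
scene cover px 1621 c [564.7 199.3] size [165.2 140.7] ang 1.71 depth z 0.1157 cloudmean [0.577 0.186 0.116]
    [480. 267.]
    [484. 126.]
    [649. 131.]
    [645. 272.]
scene pad px 1652 c [ 459.7 -287.1] size [220.1 189.5] ang 1.61 depth z 0.0036 cloudmean [ 0.485 -0.301  0.004]
    [ 347. -195.]
    [ 352. -385.]
    [ 572. -379.]
    [ 567. -189.]
scene green px 47 c [509.7  89.1] size [11.5 71.3] ang 45.05 depth z 0.1087 cloudmean [0.515 0.082 0.109]
    [480. 110.]
    [531.  60.]
    [539.  68.]
    [489. 118.]
scene red px 49 c [508.1 121. ] size [15.4 48.9] ang 15.75 depth z 0.0825 cloudmean [0.504 0.13  0.082]
    [494. 142.]
    [507.  95.]
    [522. 100.]
    [509. 147.]
scene blue px 29 c [598.1 117.3] size [11.  38.1] ang 6.99 depth z 0.0827 cloudmean [0.594 0.119 0.083]
    [590. 136.]
    [595.  98.]
    [606.  99.]
    [601. 137.]
scene jar px 110 c [717.9 151.9] size [49.3 31.3] ang 9.3 depth z 0.0573 cloudmean [0.729 0.139 0.057]
    [691. 163.]
    [696. 132.]
    [745. 140.]
    [740. 171.]
side cover px 989 c [562.5 199.1] size [165.7 138. ] ang 1.35 depth z 
[... 252 characters left out ...]
 572. -380.]
    [ 568. -190.]
side green px 69 c [512.3  91.5] size [87.  16.4] ang 55.73 depth z 0.1025 cloudmean [0.508 0.081 0.103]
    [481.  60.]
    [495.  51.]
    [544. 123.]
    [530. 132.]
side red px 34 c [501.8 118.8] size [55.1 13.1] ang 89.31 depth z 0.0853 cloudmean [0.504 0.12  0.085]
    [495.  91.]
    [508.  91.]
    [509. 146.]
    [496. 146.]
side blue px 8 c [593.3 104.1] size [20.7  3.3] ang 54.05 depth z 0.0859 cloudmean [0.595 0.106 0.086]
    [586.  97.]
    [589.  95.]
    [601. 111.]
    [598. 113.]
side jar px 71 c [729.4 161.4] size [48.6 40.1] ang 50.98 depth z 0.0572 cloudmean [0.713 0.14  0.057]
    [699. 155.]
    [730. 130.]
    [760. 168.]
    [729. 193.]
```

View pics/wrist0.png

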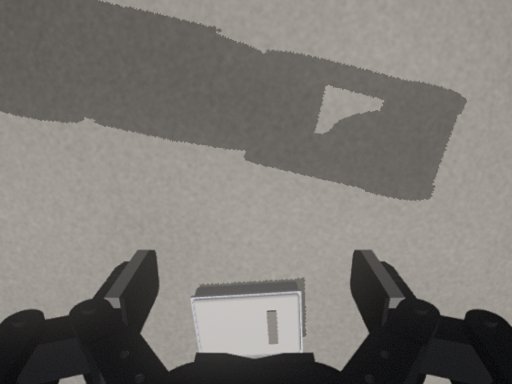

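The wrist view shows the slide box at (247,325) beneath the open gripper, with nothing else of interest there. I move above the cover and turn to its axes.

Request:
servo_tool:
  motion:
    - [[-9, -3.5, -1, -8, -1], [-13.5, -5.3, -2, -16, -1], [-18, -7, -3, -24, -1], [-22, -8.8, -4, -24, -1], [-22, -8.8, -4, -24, -1]]

```text
time_s: 0.65
eef_pos: [0.3894, 0.3653, 0.2596]
eef_rot: [-0.0, -0.015, 1.0, -0.0]
wrist_force: [0.7, 0.3, 0.4]
opening: 0.997
grasp_force: 0.0
```

```bash
cat > st.py <<'E'
from h import *
import sys
o=ctrl.get_obs(); w,x,y,z=o['eef_rot']; R=Ro.from_quat([x,y,z,w]).as_matrix()
print(o['time_s'],o['eef_pos'].round(4),'xdir',np.degrees(np.arctan2(R[1,0],R[0,0])).round(2),'q',o['q'].round(2),'F',o['wrist_force'].round(1),o['opening'].round(3),o['grasp_force'])
if len(sys.argv)>1: print('rel',rel([float(a) for a in sys.argv[1:4]]))
E
python3 st.py .5635 .199 .27
```

```text
Traceback (most recent call last):
  File "st.py", line 4, in <module>
    print(o['time_s'],o['eef_pos'].round(4),'xdir',np.degrees(np.arctan2(R[1,0],R[0,0])).round(2),'q',o['q'].round(2),'F',o['wrist_force'].round(1),o['opening'].round(3),o['grasp_force'])
                                                                                                                                                    ^^^^^^^^^^^^^^^^^^
AttributeError: 'float' object has no attribute 'round'
```

Request:
servo_tool:
  motion:
    - [[-3.4, -3.4, -0.5, 0, -1], [-6.8, -6.8, -1, 0, -1], [-10.2, -10.2, -1, 0, -1], [-13.6, -13.6, -1, 0, -1], [-16.9, -17.1, -1, 0, -1]]

```text
time_s: 1.15
eef_pos: [0.5635, 0.199, 0.2693]
eef_rot: [-0.0, -0.014, 1.0, 0.0]
wrist_force: [-0.6, 1.6, 0.6]
opening: 0.997
grasp_force: 0.0
```

```bash
sed -i "s/o\['opening'\].round(3)/round(o['opening'],3)/" st.py; python3 st.py .5635 .199 .27; cat > c.py <<'E'
from h import *
from b2 import *
E
python3 - <<'E'
from h import *
c=shot('wrist'); save(c,'w1.png')
np.savez('w1.npz',**c)
E
python3 st.py
```

```text
1.15 [0.5635 0.199  0.2693] xdir -178.4 q [ 0.14  0.19  1.49  0.    1.46 -1.46] F [-0.6  1.6  0.6] 0.997 0.0
rel [-0.    0.   -0.07]
1.2 [0.5681 0.1931 0.2689] xdir -178.68 q [ 0.13  0.2   1.49 -0.    1.45 -1.46] F [ 1.3 -5.2 -0.6] 0.998 0.0
```

View pics/w1.png

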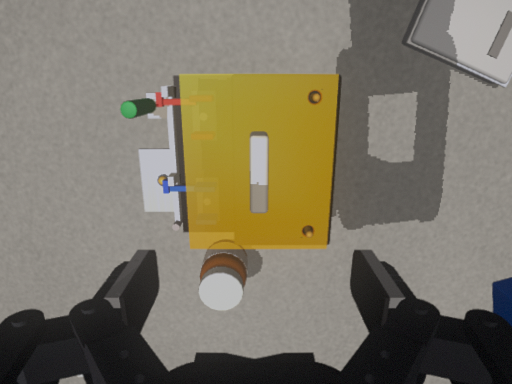

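The wrist view shows the amber cover at (180–338, 75–247) with its white handle at (259,172) and pins at (315,97) and (308,231). The post top is at (129,109), the red catch (near the robot) at (165,100), the blue catch at (170,187) and the jar cap at (221,292). The arm was still moving, so I re-shoot now it has settled and measure.

```bash
cat > m.py <<'E'
from h import *
def run(c):
    hsv=cv2.cvtColor(c['pixels'],cv2.COLOR_RGB2HSV); H,S,V=[hsv[...,i].astype(int) for i in range(3)]
    def comps(m,z,lab,amin=15,box=(0,512,0,384)):
        m=m.copy().astype(np.uint8); q=np.zeros_like(m); q[box[2]:box[3],box[0]:box[1]]=1; m*=q
        for k in cv2.findContours(m,0,1)[0]:
            if cv2.contourArea(k)<amin: continue
            h=cv2.convexHull(k)[:,0,:]; X=plane(c,h,z)[:,:2]*1000
            r=cv2.minAreaRect(X.astype(np.float32)); print(lab,k[:,0].mean(0).round(0),np.round(r[0],1),np.round(r[1],1),round(r[2],1))
    amb=(H>12)&(H<28)&(S>200)&(V>130)
    comps(cv2.morphologyEx(amb.astype(np.uint8),cv2.MORPH_CLOSE,np.ones((9,9))),.116,'cover',3000)
    comps((S<60)&(V>120),.146,'rib',100,(230,290,110,230))
    comps((H>5)&(H<20)&(V<150)&(S>100),.1265,'pin',30,(290,330,60,250))
    comps((H>45)&(H<80)&(S>150)&(V>125),.125,'post',30)
    comps(((H<5)|(H>175))&(S>150)&(V>120),.09,'red',10)
    comps((H>112)&(H<128)&(S>150)&(V>90),.09,'blue',10)
    comps((S<30)&(V>170),.085,'jarcap',300,(180,270,255,330))
if __name__=='__main__':
    run(shot('wrist'))
E
python3 m.py; python3 st.py
```

```text
cover [288. 177.] [565.7 209.5] [157.4 125.2] 1.8
rib [266. 168.] [560.6 202.6] [67.5 14.5] 1.6
pin [315. 226.] [619.9 251.7] [10.6 10.6] 4.4
pin [322.  91.] [494.5 247.9] [10.8 11.3] 1.9
red [174.  97.] [504.1 113.4] [ 6.6 22.6] 1.0
blue [171. 182.] [590.5 106.4] [11.1  4.4] 6.3
jarcap [227. 288.] [720.8 163.2] [49.6 50.8] 1.8
1.25 [0.5657 0.1958 0.2687] xdir -178.74 q [ 0.14  0.2   1.49 -0.    1.46 -1.46] F [-0.7  0.3 -0. ] 1.0 0.0
```

Request:
servo_tool:
  motion:
    - [[0, 0, 0, 0, -1], [0, 0, 0, 0, -1], [0, 0, 0, 0, -1], [0, 0, 0, 0, -1], [0, 0, 0, 0, -1]]

```text
time_s: 1.75
eef_pos: [0.5619, 0.2014, 0.2698]
eef_rot: [0.0, -0.015, 1.0, 0.0]
wrist_force: [-1.1, -0.2, -0.4]
opening: 1.0
grasp_force: 0.0
```

```bash
python3 m.py; python3 st.py
```

```text
cover [276. 188.] [567.6 205.4] [153.1 133.9] 2.1
rib [255. 175.] [560.3 202.2] [67.6 14.7] 1.8
pin [305. 231.] [618.9 251.7] [ 9.7 11.3] 19.3
pin [312.  98.] [494.6 248.4] [10.9 11.3] 2.1
red [164. 102.] [502.7 113. ] [20.6 10.5] 87.2
blue [163. 187.] [590.8 106.6] [12.3  4. ] 6.2
jarcap [218. 292.] [720.5 163.6] [50.1 51.3] 2.1
1.8 [0.562  0.2013 0.2697] xdir -178.32 q [ 0.15  0.19  1.49 -0.    1.46 -1.45] F [ 0.2 -0.4  0.1] 1.003 0.0
```

Request:
servo_tool:
  motion:
    - [[0, 0, 3, 0, -1], [0, 0, 6, 0, -1], [0, 0, 9, 0, -1], [0, 0, 11.5, 0, -1], [0, 0, 12.4, 0, -1]]

```text
time_s: 2.3
eef_pos: [0.5603, 0.2005, 0.1425]
eef_rot: [-0.002, -0.014, 1.0, -0.0]
wrist_force: [-0.2, -0.9, -1.3]
opening: 1.001
grasp_force: 0.0
```

Request:
servo_tool:
  motion:
    - [[0, 0, 0, 0, 0], [0, 0, 0, 0, 0.5], [0, 0, 0, 0, 1], [0, 0, 0, 0, 1], [0, 0, 0, 0, 1]]

```text
time_s: 2.8
eef_pos: [0.5629, 0.2007, 0.1465]
eef_rot: [0.001, -0.014, 1.0, 0.0]
wrist_force: [-0.1, 0.1, 0.6]
opening: 0.143
grasp_force: 0.0
```

Request:
servo_tool:
  motion:
    - [[0, 0, 0, 0, 1], [0, 0, 0, 0, 1], [0, 0, 0, 0, 1], [0, 0, 0, 0, 1], [0, 0, 0, 0, 1]]

```text
time_s: 3.3
eef_pos: [0.5623, 0.2006, 0.1454]
eef_rot: [-0.0, -0.014, 1.0, -0.0]
wrist_force: [0.2, 0.1, 0.3]
opening: 0.002
grasp_force: 0.0
```

```bash
python3 - <<'E'
from h import *
a=shot('wrist')['pixels']; c=shot('scene')['pixels'][90:230,190:360]
s=shot('side')['pixels'][110:250,150:320]
im=np.vstack([cv2.resize(a,(800,600))[100:450,:],np.hstack([cv2.resize(c,(400,250)),cv2.resize(s,(400,250))])])
cv2.imwrite('pics/g1.png',im[...,::-1])
E
```

```text
(no output)
```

View pics/g1.png

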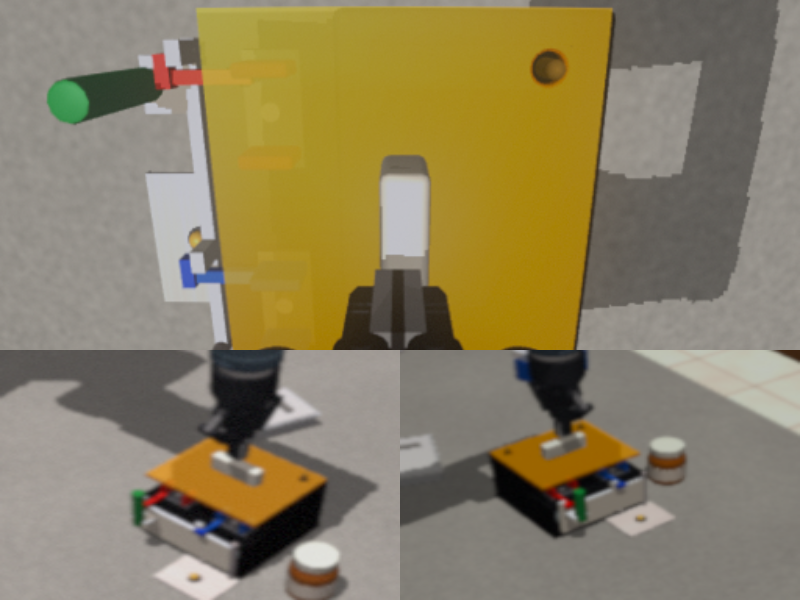

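The wrist view shows the jaws shut at (398,270), in line with the rib at (405,215) but not around it. In the scene crop (237,468) and the side crop (563,442) the rib is fully visible. I check heights with depth.

```bash
python3 st.py; python3 - <<'E'
from h import *
for n in ['scene','side','wrist']:
    c=shot(n); P=cloud(c); hsv=cv2.cvtColor(c['pixels'],cv2.COLOR_RGB2HSV); H,S,V=[hsv[...,i].astype(int) for i in range(3)]
    near=(abs(P[...,0]-.562)<.06)&(abs(P[...,1]-.2)<.05)&(P[...,2]>.10)&(P[...,2]<.3)
    rib=near&(S<60)&(V>130)
    dark=near&(V<70)
    for l,m in(('rib',rib),('dark',dark)):
        q=P[m]; print(n,l,len(q)); 
        if len(q): print(np.percentile(q,[2,10,50,90,98],axis=0).round(3).tolist())
    if n!='wrist':
        for z in (.12,.145,.2):
            X=c['C'][:3,:3].T@(np.array([.5623,.2006,z])-c['C'][:3,3]); s=X[:2]/X[2]; s=s*(1+c['k1']*(s@s)); print('proj',z,(s*[c['fx'],c['fy']]+[c['cx'],c['cy']]).round(1))
    else: print(P[int(370/1.5625)-0,int(398/1.5625)], c['depth'][200:290:10,255])
E
```

```text
3.45 [0.5624 0.2006 0.1455] xdir -178.39 q [ 0.14  0.3   1.62  0.    1.22 -1.45] F [0.5 0.6 0.3] -0.002 0.0
scene rib 89
[[0.529, 0.191, 0.139], [0.535, 0.193, 0.141], [0.564, 0.199, 0.145], [0.592, 0.206, 0.147], [0.595, 0.21, 0.153]]
scene dark 586
[[0.555, 0.156, 0.173], [0.562, 0.163, 0.199], [0.573, 0.186, 0.245], [0.582, 0.218, 0.293], [0.598, 0.243, 0.299]]
proj 0.12 [289.7 159.5]
proj 0.145 [290.2 153. ]
proj 0.2 [291.3 138. ]
side rib 42
[[0.529, 0.191, 0.14], [0.533, 0.194, 0.143], [0.548, 0.199, 0.146], [0.591, 0.206, 0.148], [0.593, 0.208, 0.151]]
side dark 450
[[0.527, 0.154, 0.171], [0.543, 0.161, 0.194], [0.553, 0.184, 0.247], [0.567, 0.214, 0.294], [0.574, 0.243, 0.299]]
proj 0.12 [219.3 166.2]
proj 0.145 [218.9 160.3]
proj 0.2 [217.9 146.7]
wrist rib 1871
[[0.527, 0.195, 0.143], [0.529, 0.196, 0.144], [0.541, 0.202, 0.145], [0.555, 0.208, 0.146], [0.558, 0.209, 0.147]]
wrist dark 32455
[[0.544, 0.153, 0.179], [0.545, 0.162, 0.205], [0.551, 0.2, 0.226], [0.564, 0.238, 0.24], [0.57, 0.246, 0.244]]
[0.55789711 0.20016287 0.14589886] [0.16268684 0.16400912 0.16573521 0.1677061  0.14846934 0.1393888
 0.13146077 0.12517744 0.12146194]
```

```bash
python3 - <<'E'
from h import *
for n in ['scene','side','wrist']:
    c=shot(n); P=cloud(c); V=c['pixels'].max(2)
    m=(abs(P[...,0]-.562)<.03)&(abs(P[...,1]-.2)<.03)&(P[...,2]>.118)&(V<110)&(P[...,2]<.2)&~((abs(P[...,2]-.116)<.006))
    q=P[m]; q=q[np.argsort(q[:,2])]; print(n,len(q),q[:200:12].round(3).tolist())
c=shot('wrist');print(np.array(c['hand_eye']).round(4).tolist())
P=cloud(c)
for v in range(225,300,8): print(v,c['depth'][v,255].round(4),P[v,255].round(4),c['pixels'][v,255])
E
```

```text
scene 110 [[0.571, 0.196, 0.123], [0.573, 0.192, 0.131], [0.583, 0.193, 0.137], [0.565, 0.195, 0.158], [0.57, 0.194, 0.169], [0.572, 0.195, 0.173], [0.573, 0.202, 0.18], [0.568, 0.186, 0.184], [0.571, 0.195, 0.191], [0.569, 0.188, 0.198]]
side 132 [[0.586, 0.194, 0.123], [0.567, 0.196, 0.126], [0.559, 0.196, 0.13], [0.543, 0.196, 0.133], [0.584, 0.197, 0.138], [0.563, 0.208, 0.146], [0.562, 0.192, 0.164], [0.555, 0.198, 0.172], [0.564, 0.186, 0.178], [0.553, 0.205, 0.185], [0.57, 0.189, 0.19]]
wrist 3095 [[0.559, 0.195, 0.143], [0.551, 0.201, 0.161], [0.551, 0.196, 0.162], [0.551, 0.197, 0.162], [0.551, 0.205, 0.163], [0.551, 0.201, 0.163], [0.552, 0.204, 0.163], [0.551, 0.205, 0.163], [0.551, 0.197, 0.164], [0.555, 0.19, 0.164], [0.555, 0.19, 0.164], [0.551, 0.204, 0.164], [0.55, 0.206, 0.165], [0.551, 0.201, 0.165], [0.551, 0.203, 0.165], [0.551, 0.2, 0.165], [0.551, 0.196, 0.166]]
[[0.002, -0.9534, -0.3016, 0.0775], [1.0, 0.0021, -0.0003, -0.0002], [0.0009, -0.3016, 0.9534, -0.1537], [0.0, 0.0, 0.0, 1.0]]
225 0.167 [0.5521 0.2005 0.1453] [193 194 199]
233 0.169 [0.5568 0.2006 0.1448] [151 142 131]
241 0.1472 [0.5509 0.2004 0.1658] [58 50 38]
249 0.1407 [0.5512 0.2004 0.1727] [54 46 36]
257 0.1332 [0.5507 0.2004 0.1803] [47 39 26]
265 0.128 [0.5511 0.2004 0.1859] [46 37 27]
273 0.1221 [0.5508 0.2004 0.1921] [42 32 23]
281 0.1212 [0.5531 0.2005 0.1937] [47 41 37]
289 0.1211 [0.5559 0.2005 0.1947] [41 35 32]
297 0.1223 [0.5594 0.2006 0.1945] [43 38 35]
```

The fingertips are really about 16 mm behind the reported TCP (tip z ≈ 0.161 at TCP z 0.1455), so the stated reach is about 41 mm off. I open and go 39 mm lower.

Request:
servo_tool:
  motion:
    - [[0, 0, 0, 0, -1], [0, 0, 0, 0, -1], [0, 0, 0, 0, -1], [0, 0, 0, 0, -1], [0, 0, 0, 0, -1]]

```text
time_s: 4.3
eef_pos: [0.5624, 0.2006, 0.1455]
eef_rot: [0.0, -0.014, 1.0, 0.0]
wrist_force: [-0.2, 0.3, -0.2]
opening: 0.845
grasp_force: 0.0
```

Request:
servo_tool:
  motion:
    - [[0, 0, 0.8, 0, -1], [0, 0, 1.6, 0, -1], [0, 0, 2.4, 0, -1], [0, 0, 3.2, 0, -1], [0, 0, 3.9, 0, -1]]

```text
time_s: 4.8
eef_pos: [0.562, 0.2005, 0.1053]
eef_rot: [-0.001, -0.014, 1.0, -0.0]
wrist_force: [-0.1, 0.6, -0.4]
opening: 0.998
grasp_force: 0.0
```

Request:
servo_tool:
  motion:
    - [[0, 0, 0, 0, -0.3], [0, 0, 0, 0, 0.2], [0, 0, 0, 0, 0.5], [0, 0, 0, 0, 1], [0, 0, 0, 0, 1]]

```text
time_s: 5.3
eef_pos: [0.5629, 0.2008, 0.1074]
eef_rot: [0.001, -0.014, 1.0, 0.0]
wrist_force: [0.2, 0.5, -1.6]
opening: 0.176
grasp_force: 59.7
```

Request:
servo_tool:
  motion:
    - [[0, 0, 0, 0, 1], [0, 0, 0, 0, 1], [0, 0, 0, 0, 1], [0, 0, 0, 0, 1], [0, 0, 0, 0, 1]]

```text
time_s: 5.8
eef_pos: [0.5629, 0.2007, 0.1072]
eef_rot: [0.001, -0.014, 1.0, 0.0]
wrist_force: [-0.8, 0.5, 5.6]
opening: 0.174
grasp_force: 60.9
```

Request:
servo_tool:
  motion:
    - [[0, 0, -0.5, 0, 1], [0, 0, -1.5, 0, 1], [0, 0, -2.7, 0, 1], [0, 0, -4, 0, 1], [0, 0, -5, 0, 1]]

```text
time_s: 6.3
eef_pos: [0.5628, 0.2004, 0.1583]
eef_rot: [0.001, -0.014, 1.0, -0.0]
wrist_force: [0.4, 0.3, -3.2]
opening: 0.175
grasp_force: 59.8
```

Request:
servo_tool:
  motion:
    - [[0, 0, -1, 0, 1], [0, 0, -2, 0, 1], [0, 0, -2.5, 0, 1], [0, 0, -2.5, 0, 1], [0, 0, -2.5, 0, 1]]

```text
time_s: 6.8
eef_pos: [0.5622, 0.2005, 0.1812]
eef_rot: [-0.0, -0.014, 1.0, -0.0]
wrist_force: [0.1, 1.0, -3.9]
opening: 0.174
grasp_force: 59.8
```

```bash
python3 - <<'E'
from h import *
a=shot('wrist')['pixels']; c=shot('scene')['pixels'][70:250,160:390]
s=shot('side')['pixels'][90:270,120:350]
im=np.vstack([cv2.resize(a,(800,600))[50:350,:],np.hstack([cv2.resize(c,(400,300)),cv2.resize(s,(400,300))])])
cv2.imwrite('pics/g2.png',im[...,::-1])
E
python3 st.py
```

```text
6.95 [0.5619 0.2005 0.1807] xdir -178.39 q [ 0.14  0.27  1.59 -0.    1.29 -1.45] F [-0.4 -0.8 -4. ] 0.176 59.813624024391174
```

View pics/g2.png

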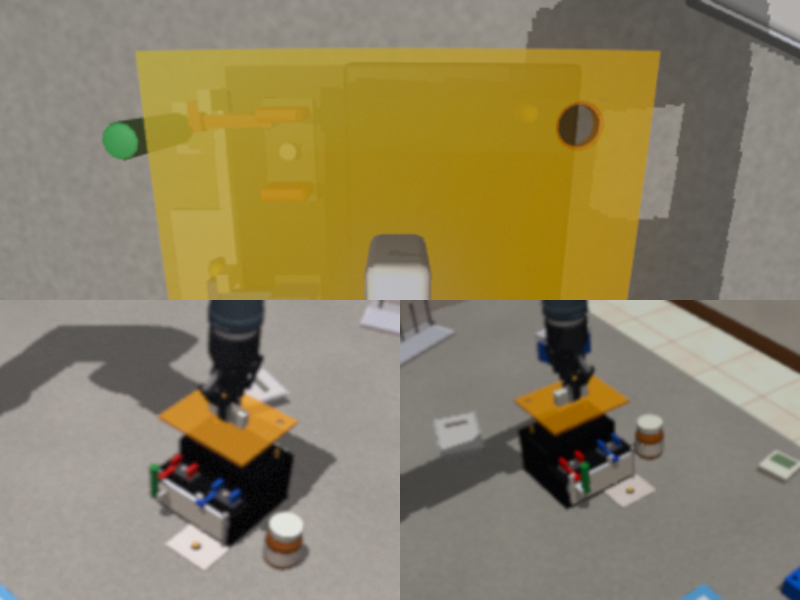

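The picture shows the cover clear of the pins and level: the scene crop has it at (228,425) above the tank, and the post top shows at (120,140). I carry it to the pad.

Request:
servo_tool:
  motion:
    - [[0.3, -1.2, 0, 0, 1], [0.8, -3.2, 0, 0, 1], [1.4, -5.8, 0, 0, 1], [2.1, -8.8, 0, 0, 1], [2.9, -12, 0, 0, 1]]

```text
time_s: 7.45
eef_pos: [0.5361, 0.0783, 0.1812]
eef_rot: [-0.0, -0.014, 1.0, -0.0]
wrist_force: [-0.7, -1.0, -3.7]
opening: 0.177
grasp_force: 59.8
```

Request:
servo_tool:
  motion:
    - [[0.7, -3, 0, 0, 1], [1.5, -6, 0, 0, 1], [2.2, -9, 0, 0, 1], [2.9, -12, 0, 0, 1], [3.6, -15, 0, 0, 1]]

```text
time_s: 7.95
eef_pos: [0.504, -0.0729, 0.1814]
eef_rot: [-0.0, -0.014, 1.0, -0.0]
wrist_force: [0.8, 0.2, -3.9]
opening: 0.175
grasp_force: 59.8
```

Request:
servo_tool:
  motion:
    - [[0.7, -3, 0, 0, 1], [1.5, -6, 0, 0, 1], [2.2, -9, 0, 0, 1], [2.9, -12, 0, 0, 1], [3.5, -14.5, 0, 0, 1]]

```text
time_s: 8.45
eef_pos: [0.4729, -0.2191, 0.1814]
eef_rot: [-0.0, -0.014, 1.0, -0.0]
wrist_force: [0.5, -0.5, -3.2]
opening: 0.172
grasp_force: 59.8
```

Request:
servo_tool:
  motion:
    - [[0.5, -2.5, 0, 0, 1], [1.1, -4.6, 0, 0, 1], [1.5, -6, 0, 0, 1], [1.7, -6.8, 0, 0, 1], [1.7, -6.8, 0, 0, 1]]

```text
time_s: 8.95
eef_pos: [0.4586, -0.2862, 0.1814]
eef_rot: [-0.0, -0.013, 1.0, 0.0]
wrist_force: [0.1, 0.8, -3.1]
opening: 0.177
grasp_force: 59.8
```

```bash
python3 st.py .4585 -.2859 .181; cat > cv.py <<'E'
from h import *
import sys
z=float(sys.argv[1])
for n in ['scene','side']:
    c=shot(n); hsv=cv2.cvtColor(c['pixels'],cv2.COLOR_RGB2HSV); H,S,V=[hsv[...,i].astype(int) for i in range(3)]
    m=((H>10)&(H<25)&(S>150)&(V>110)).astype(np.uint8)
    k=max(cv2.findContours(cv2.morphologyEx(m,cv2.MORPH_CLOSE,np.ones((5,5))),0,1)[0],key=cv2.contourArea)
    r=cv2.minAreaRect((plane(c,cv2.convexHull(k)[:,0,:],z)[:,:2]*1000).astype(np.float32)); print(n,np.round(r[0]),np.round(r[1]),r[2], np.median(cloud(c)[m>0][:,2]))
E
python3 cv.py .19
```

```text
8.95 [ 0.4586 -0.2862  0.1814] xdir -178.46 q [-0.78  0.14  1.73 -0.    1.27 -2.38] F [ 0.1  0.8 -3.1] 0.177 59.75055277347565
rel [0.   0.03 0.04]
scene [ 460. -286.] [169. 136.] 1.6272469758987427 0.18977902551514825
side [ 459. -285.] [170. 142.] 1.3994141817092896 0.19066690454694746
```

Request:
servo_tool:
  motion:
    - [[0, 0, 1.5, 0, 1], [0, 0, 3.5, 0, 1], [0, 0, 6, 0, 1], [0, 0, 8.5, 0, 1], [0, 0, 11, 0, 1]]

```text
time_s: 9.55
eef_pos: [0.4595, -0.2844, 0.0708]
eef_rot: [0.0, -0.015, 1.0, -0.0]
wrist_force: [0.4, -0.2, -3.2]
opening: 0.175
grasp_force: 59.9
```

Request:
servo_tool:
  motion:
    - [[0, 0, 2, 0, 1], [0, 0, 3.7, 0, 1], [0, 0, 5, 0, 1], [0, 0, 6, 0, 1], [0, 0, 6.5, 0, 1]]

```text
time_s: 10.05
eef_pos: [0.459, -0.2849, 0.0058]
eef_rot: [-0.0, -0.014, 1.0, 0.0]
wrist_force: [1.6, 0.3, -3.3]
opening: 0.177
grasp_force: 59.8
```

Request:
servo_tool:
  motion:
    - [[0, 0, 0, 0, 1], [0, 0, 0.1, 0, 1], [0, 0, 0.2, 0, 1], [0, 0, 0.3, 0, 1], [0, 0, 0.3, 0, 1]]

```text
time_s: 10.55
eef_pos: [0.4591, -0.2857, 0.0037]
eef_rot: [0.0, -0.014, 1.0, -0.0]
wrist_force: [-1.0, -0.3, -4.0]
opening: 0.178
grasp_force: 59.8
```

Request:
servo_tool:
  motion:
    - [[0, 0, 0.1, 0, 1], [0, 0, 0.15, 0, 1], [0, 0, 0.2, 0, 1], [0, 0, 0.25, 0, 1], [0, 0, 0.25, 0, 1]]

```text
time_s: 11.05
eef_pos: [0.459, -0.2855, 0.0012]
eef_rot: [-0.0, -0.014, 1.0, 0.0]
wrist_force: [-0.9, 1.2, -0.5]
opening: 0.177
grasp_force: 60.3
```

```bash
python3 st.py; python3 cv.py .01
```

```text
11.05 [ 0.459  -0.2855  0.0012] xdir -178.39 q [-0.78  0.41  1.82 -0.    0.91 -2.38] F [-0.9  1.2 -0.5] 0.177 60.30272662639618
scene [ 461. -285.] [163. 135.] 1.3018171787261963 0.010114811421540804
side [ 459. -286.] [166. 137.] 1.447082757949829 0.010770970746826314
```

Request:
servo_tool:
  motion:
    - [[0, 0, 0.05, 0, 0.5], [0, 0, 0.05, 0, 0], [0, 0, 0.05, 0, -0.5], [0, 0, 0.05, 0, -1], [0, 0, 0.05, 0, -1]]

```text
time_s: 11.65
eef_pos: [0.4591, -0.2856, 0.0006]
eef_rot: [0.0, -0.014, 1.0, -0.0]
wrist_force: [1.3, 0.6, -0.7]
opening: 0.912
grasp_force: 0.0
```

Request:
servo_tool:
  motion:
    - [[0, 0, 0, 0, -1], [0, 0, 0, 0, -1], [0, 0, 0, 0, -1], [0, 0, 0, 0, -1], [0, 0, 0, 0, -1]]

```text
time_s: 12.15
eef_pos: [0.459, -0.2855, 0.0005]
eef_rot: [0.0, -0.014, 1.0, 0.0]
wrist_force: [-0.1, -0.6, 0.9]
opening: 1.002
grasp_force: 0.0
```

Request:
servo_tool:
  motion:
    - [[0, 0, -2, 0, -1], [0, 0, -5, 0, -1], [0, 0, -9, 0, -1], [0, 0, -13, 0, -1], [0, 0, -17, 0, -1]]

```text
time_s: 12.65
eef_pos: [0.4587, -0.2853, 0.172]
eef_rot: [-0.0, -0.014, 1.0, 0.0]
wrist_force: [0.8, -2.0, -0.6]
opening: 0.998
grasp_force: 0.0
```

```bash
python3 st.py; python3 cv.py .01
cat > t.py <<'E'
from h import *
for n in ['scene','side']:
    c=shot(n); P=cloud(c); hsv=cv2.cvtColor(c['pixels'],cv2.COLOR_RGB2HSV); H,S,V=[hsv[...,i].astype(int) for i in range(3)]
    roi=(P[...,0]>.4)&(P[...,0]<.75)&(P[...,1]>0.05)&(P[...,1]<.3)
    for l,m in (('red',((H<6)|(H>174))&(S>140)&(V>80)),('blue',(H>110)&(H<128)&(S>130)&(V>60)),('green',(H>45)&(H<80)&(S>100)&(V>40))):
        m=(m&roi)
        top=m&(P[...,2]>(.088 if l!='green' else .119)); q=P[top]
        v,u=np.nonzero(top); Z=.099 if l!='green' else .125
        print(n,l,m.sum(),q.shape,q.round(3).tolist() if l!='green' else np.median(q,axis=0).round(4))
    m=(P[...,2]>.118)&(P[...,2]<.14)&roi&(P[...,1]>.2); print(n,'pins',P[m].round(3).tolist())
E
python3 t.py
```

```text
12.65 [ 0.4587 -0.2853  0.172 ] xdir -178.39 q [-0.78  0.15  1.74 -0.    1.25 -2.38] F [ 0.8 -2.  -0.6] 0.998 0.0
scene [ 460. -285.] [164. 135.] 1.941211223602295 0.009942795318536701
side [ 459. -286.] [166. 137.] 1.3739914894104004 0.010724098203765187
scene red 116 (47, 3) [[0.498, 0.15, 0.099], [0.502, 0.15, 0.1], [0.501, 0.155, 0.097], [0.501, 0.143, 0.101], [0.501, 0.147, 0.099], [0.501, 0.151, 0.095], [0.502, 0.154, 0.095], [0.502, 0.138, 0.101], [0.502, 0.142, 0.099], [0.504, 0.144, 0.098], [0.501, 0.151, 0.092], [0.504, 0.152, 0.093], [0.501, 0.134, 0.099], [0.503, 0.137, 0.099], [0.5, 0.144, 0.092], [0.502, 0.146, 0.091], [0.502, 0.15, 0.089], [0.501, 0.134, 0.095], [0.502, 0.137, 0.094], [0.503, 0.141, 0.091], [0.503, 0.145, 0.089], [0.502, 0.133, 0.093], [0.503, 0.137, 0.09], [0.533, 0.155, 0.099], [0.536, 0.156, 0.1], [0.503, 0.133, 0.089], [0.536, 0.147, 0.102], [0.536, 0.151, 0.099], [0.539, 0.152, 0.101], [0.536, 0.143, 0.101], [0.538, 0.145, 0.1], [0.538, 0.149, 0.098], [0.538, 0.153, 0.095], [0.533, 0.142, 0.096], [0.536, 0.144, 0.096], [0.538, 0.145, 0.097], [0.53
[... 1373 characters left out ...]
, 0.136, 0.091], [0.5, 0.151, 0.097], [0.501, 0.147, 0.099], [0.503, 0.144, 0.101], [0.537, 0.137, 0.088], [0.5, 0.153, 0.092], [0.498, 0.143, 0.1], [0.499, 0.138, 0.103], [0.502, 0.136, 0.102], [0.498, 0.144, 0.094], [0.5, 0.141, 0.096], [0.501, 0.135, 0.099], [0.499, 0.139, 0.093], [0.501, 0.135, 0.095], [0.506, 0.137, 0.091], [0.499, 0.133, 0.093], [0.499, 0.133, 0.088]]
side blue 29 (4, 3) [[0.629, 0.156, 0.099], [0.629, 0.15, 0.1], [0.627, 0.141, 0.101], [0.594, 0.137, 0.09]]
side green 70 (19, 3) [0.5082 0.0831 0.1257]
side pins [[0.493, 0.251, 0.127], [0.496, 0.249, 0.127], [0.499, 0.248, 0.126], [0.496, 0.251, 0.121], [0.499, 0.25, 0.12], [0.495, 0.249, 0.118], [0.476, 0.236, 0.118]]
```

Cover placed. Now I head to the red catch: world mid ≈ (0.519, 0.145), blue ≈ (0.609, 0.147), tank yaw ≈ 0.026.

Request:
servo_tool:
  motion:
    - [[-0.4, 2.5, -1, 0, -0.4], [-1, 6.5, -2, 0, -0.4], [-1.8, 11, -2.8, 0, -0.4], [-2.6, 15.5, -2.8, 0, -0.4], [-3.4, 20, -2.8, 0, -0.4]]

```text
time_s: 13.35
eef_pos: [0.4864, -0.0827, 0.1969]
eef_rot: [-0.001, -0.014, 1.0, 0.001]
wrist_force: [1.0, -0.4, -0.5]
opening: 0.699
grasp_force: 0.0
```

Request:
servo_tool:
  motion:
    - [[-0.8, 4.5, 0, 0, -0.4], [-1.6, 9, 0, 0, -0.4], [-2.4, 13.5, 0, 0, -0.4], [-3.2, 18, 0, 0, -0.4], [-3.8, 22.8, 0, 0, -0.4]]

```text
time_s: 13.85
eef_pos: [0.5179, 0.146, 0.1964]
eef_rot: [-0.002, -0.014, 1.0, -0.0]
wrist_force: [0.7, -0.6, -0.1]
opening: 0.698
grasp_force: 0.0
```

Request:
servo_tool:
  motion:
    - [[0, 0, 0, 8, -0.4], [0, 0, 0, 16, -0.4], [0, 0, 0, 24, -0.4], [0, 0, 0, 32, -0.4], [0, 0, 0, 40, -0.4]]

```text
time_s: 14.35
eef_pos: [0.5176, 0.1444, 0.1962]
eef_rot: [-0.002, 0.331, 0.943, -0.001]
wrist_force: [-0.0, 0.2, 0.9]
opening: 0.7
grasp_force: 0.0
```

Request:
servo_tool:
  motion:
    - [[0, 0, 0, 8, -0.4], [0, 0, 0, 16, -0.4], [0, 0, 0, 24, -0.4], [0, 0, 0, 32, -0.4], [0, 0, 0, 40, -0.4]]

```text
time_s: 14.85
eef_pos: [0.5177, 0.1442, 0.1962]
eef_rot: [-0.001, 0.634, 0.773, -0.001]
wrist_force: [-0.4, 0.0, -0.8]
opening: 0.7
grasp_force: 0.0
```

Request:
servo_tool:
  motion:
    - [[0, 0, 0, 5, -0.4], [0, 0, 0, 10, -0.4], [0, 0, 0, 10, -0.4], [0, 0, 0, 10, -0.4], [0, 0, 0, 10, -0.4]]

```text
time_s: 15.35
eef_pos: [0.5185, 0.1443, 0.1977]
eef_rot: [-0.0, 0.697, 0.718, -0.001]
wrist_force: [1.1, 0.2, -0.6]
opening: 0.698
grasp_force: 0.0
```

```bash
python3 - <<'E'
from h import *
c=shot('wrist'); save(c,'w3.png'); P=cloud(c)
hsv=cv2.cvtColor(c['pixels'],cv2.COLOR_RGB2HSV); H,S,V=[hsv[...,i].astype(int) for i in range(3)]
for l,m in (('red',((H<6)|(H>174))&(S>140)&(V>80)),('blue',(H>110)&(H<128)&(S>130)&(V>60)),('green',(H>45)&(H<80)&(S>100)&(V>40))):
    z=.125 if l=='green' else .099
    m=m&(abs(P[...,2]-z)<.004)&(P[...,1]>0)
    for k in cv2.findContours(m.astype(np.uint8),0,1)[0]:
        if cv2.contourArea(k)<10: continue
        X=plane(c,k[:,0],z)[:,:2]*1000; r=cv2.minAreaRect(X.astype(np.float32)); print(l,k[:,0].mean(0).round(),np.round(r[0],1),np.round(r[1],1),r[2])
E
python3 st.py .519 .145 .2
```

```text
red [277. 182.] [536.  147.8] [ 4.8 21.3] 2.8415675163269043
red [232. 182.] [500.3 146.6] [ 5.5 21.4] 0.8439350724220276
green [241. 266.] [509.9  87. ] [13.8 13.1] 1.905940055847168
15.4 [0.5187 0.1443 0.1979] xdir 91.68 q [ 0.05  0.12  1.72 -0.    1.3   0.02] F [-0.4  0.9  0. ] 0.702 0.0
rel [ 0.07  0.04 -0.21]
```

View pics/w3.png

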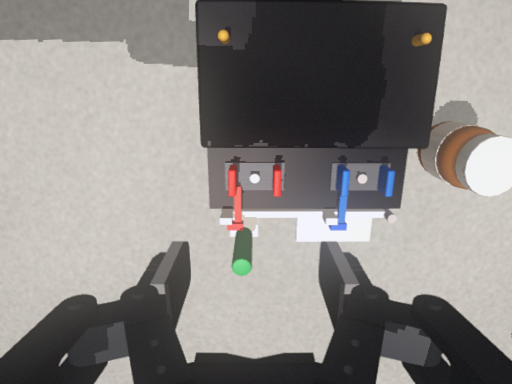

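The wrist view shows both catches uncovered: red tabs at (232,182) and (277,182), blue at (344,185) and (390,183), post top at (241,266). I descend on the red catch.

Request:
servo_tool:
  motion:
    - [[0.2, 0, 2.5, 0, -0.4], [0.2, 0, 5.5, 0, -0.4], [0.2, 0, 8.5, 0, -0.4], [0.2, 0, 11, 0, -0.4], [0.2, 0, 12, 0, -0.4]]

```text
time_s: 15.9
eef_pos: [0.5169, 0.1462, 0.0758]
eef_rot: [-0.002, 0.697, 0.717, -0.002]
wrist_force: [-0.2, -0.9, -0.6]
opening: 0.698
grasp_force: 0.0
```

Request:
servo_tool:
  motion:
    - [[0, 0, 0.4, 0, -0.4], [0, 0, 0.8, 0, -0.4], [0, 0, 1.1, 0, -0.4], [0, 0, 1.1, 0, -0.4], [0, 0, 1.1, 0, -0.4]]

```text
time_s: 16.4
eef_pos: [0.5194, 0.1464, 0.0683]
eef_rot: [0.0, 0.697, 0.717, 0.0]
wrist_force: [0.9, 0.1, 0.1]
opening: 0.699
grasp_force: 0.0
```

Request:
servo_tool:
  motion:
    - [[0, 0, 0, 0, -0.2], [0, 0, 0, 0, 0], [0, 0, 0, 0, 0.3], [0, 0, 0, 0, 0.6], [0, 0, 0, 0, 1]]

```text
time_s: 16.9
eef_pos: [0.5184, 0.1464, 0.0684]
eef_rot: [-0.0, 0.697, 0.717, -0.0]
wrist_force: [-7.0, -0.0, 11.0]
opening: 0.299
grasp_force: 60.5
```

Request:
servo_tool:
  motion:
    - [[0, 0, 0, 0, 1], [0, 0, 0, 0, 1], [0, 0, 0, 0, 1], [0, 0, 0, 0, 1], [0, 0, 0, 0, 1]]

```text
time_s: 17.4
eef_pos: [0.5184, 0.1464, 0.0684]
eef_rot: [-0.0, 0.697, 0.717, -0.0]
wrist_force: [-6.5, -0.8, 11.3]
opening: 0.3
grasp_force: 60.5
```

Request:
servo_tool:
  motion:
    - [[0, 0, 0, 0, 0.2], [0, 0, 0, 0, 0], [0, 0, 0, 0, -0.4], [0, 0, 0, 0, -0.4], [0, 0, 0, 0, -0.4]]

```text
time_s: 17.9
eef_pos: [0.519, 0.1463, 0.0675]
eef_rot: [0.0, 0.697, 0.717, 0.0]
wrist_force: [1.1, -0.4, 1.0]
opening: 0.703
grasp_force: 0.0
```

Request:
servo_tool:
  motion:
    - [[0, 0, -1, 0, -0.4], [0, 0, -3, 0, -0.4], [0, 0, -5, 0, -0.4], [0, 0, -7, 0, -0.4], [0, 0, -7, 0, -0.4]]

```text
time_s: 18.4
eef_pos: [0.5214, 0.1465, 0.1413]
eef_rot: [0.002, 0.697, 0.717, 0.002]
wrist_force: [0.3, -0.9, 0.4]
opening: 0.696
grasp_force: 0.0
```

Request:
servo_tool:
  motion:
    - [[0, 2, 0, 0, -0.4], [0, 4.5, 0, 0, -0.4], [0, 7, 0, 0, -0.4], [0, 9, 0, 0, -0.4], [0, 9, 0, 0, -0.4]]

```text
time_s: 18.9
eef_pos: [0.6104, 0.1485, 0.1368]
eef_rot: [0.0, 0.697, 0.717, 0.0]
wrist_force: [-0.2, -0.8, 0.7]
opening: 0.698
grasp_force: 0.0
```

```bash
cat > w.py <<'E'
from h import *
c=shot('wrist'); P=cloud(c)
hsv=cv2.cvtColor(c['pixels'],cv2.COLOR_RGB2HSV); H,S,V=[hsv[...,i].astype(int) for i in range(3)]
for l,m in (('red',((H<6)|(H>174))&(S>140)&(V>80)),('blue',(H>110)&(H<128)&(S>130)&(V>60)),('green',(H>45)&(H<80)&(S>100)&(V>40))):
    z=.125 if l=='green' else .099
    m=m&(abs(P[...,2]-z)<.004)&(P[...,1]>-.2)
    for k in cv2.findContours(m.astype(np.uint8),0,1)[0]:
        if cv2.contourArea(k)<10: continue
        X=plane(c,k[:,0],z)[:,:2]*1000; r=cv2.minAreaRect(X.astype(np.float32)); print(l,k[:,0].mean(0).round(),np.round(r[0],1),np.round(r[1],1),r[2])
E
python3 w.py; python3 st.py .608 .149 .138
```

```text
red [125. 212.] [530.6 147.2] [ 7.4 22. ] 1.304342269897461
red [ 91. 212.] [508.8 147.1] [ 7.7 22. ] 1.7555595636367798
18.95 [0.6088 0.1487 0.1365] xdir 91.59 q [ 0.05  0.37  1.54 -0.    1.23  0.02] F [-1.1 -0.2  0.2] 0.699 0.0
rel [ 0.03 -0.08 -0.15]
```

Request:
servo_tool:
  motion:
    - [[0, 0, 2, 0, -0.4], [0, 0, 4, 0, -0.4], [0, 0, 6, 0, -0.4], [0, 0, 6.9, 0, -0.4], [0, 0, 6.9, 0, -0.4]]

```text
time_s: 19.45
eef_pos: [0.6066, 0.1489, 0.0668]
eef_rot: [-0.001, 0.697, 0.717, -0.001]
wrist_force: [0.3, 0.4, 0.2]
opening: 0.695
grasp_force: 0.0
```

Request:
servo_tool:
  motion:
    - [[0, 0, 0, 0, -0.2], [0, 0, 0, 0, 0], [0, 0, 0, 0, 0.3], [0, 0, 0, 0, 0.6], [0, 0, 0, 0, 1]]

```text
time_s: 19.95
eef_pos: [0.6084, 0.149, 0.0704]
eef_rot: [-0.0, 0.697, 0.717, -0.0]
wrist_force: [-7.5, -1.2, 9.5]
opening: 0.298
grasp_force: 60.7
```

Request:
servo_tool:
  motion:
    - [[0, 0, 0, 0, 1], [0, 0, 0, 0, 1], [0, 0, 0, 0, 1], [0, 0, 0, 0, 1], [0, 0, 0, 0, 1]]

```text
time_s: 20.45
eef_pos: [0.6084, 0.149, 0.0704]
eef_rot: [-0.0, 0.697, 0.717, -0.0]
wrist_force: [-8.2, -1.5, 8.4]
opening: 0.297
grasp_force: 60.7
```

Request:
servo_tool:
  motion:
    - [[0, 0, 0, 0, 0.2], [0, 0, 0, 0, 0], [0, 0, 0, 0, -0.4], [0, 0, 0, 0, -0.4], [0, 0, 0, 0, -0.4]]

```text
time_s: 20.95
eef_pos: [0.609, 0.1488, 0.0686]
eef_rot: [0.0, 0.697, 0.717, 0.0]
wrist_force: [-0.1, -0.2, 0.5]
opening: 0.7
grasp_force: 0.0
```

Request:
servo_tool:
  motion:
    - [[0, 0, -1, 0, -0.4], [0, 0, -3, 0, -0.4], [0, 0, -6, 0, -0.4], [0, 0, -10, 0, -0.4], [0, 0, -12, 0, -0.4]]

```text
time_s: 21.45
eef_pos: [0.6106, 0.149, 0.1933]
eef_rot: [0.002, 0.697, 0.717, 0.002]
wrist_force: [-0.3, -0.3, 0.6]
opening: 0.699
grasp_force: 0.0
```

Request:
servo_tool:
  motion:
    - [[0, 0, 0, 0, -0.4], [0, 0, 0, 0, -0.4], [0, 0, 0, 0, -0.4], [0, 0, 0, 0, -0.4], [0, 0, 0, 0, -0.4]]

```text
time_s: 21.95
eef_pos: [0.6082, 0.1488, 0.1871]
eef_rot: [-0.001, 0.697, 0.717, -0.001]
wrist_force: [-0.8, -0.6, -0.0]
opening: 0.702
grasp_force: 0.0
```

```bash
sed -i 's/V>60/V>30/' w.py; python3 w.py; python3 st.py .510 .087 .19; python3 t.py | grep green
```

```text
red [152. 189.] [530.  147.3] [ 6.5 21.6] 1.467329502105713
red [124. 189.] [508.5 146.7] [ 7.  21.6] 1.736209511756897
green [122. 275.] [510.6  87. ] [14.3 13.8] 46.9792366027832
22.0 [0.6083 0.1488 0.1874] xdir 91.61 q [ 0.05  0.32  1.5  -0.    1.32  0.02] F [ 0.7 -0.1 -0.1] 0.698 0.0
rel [ -5.9  -10.    -0.24]
scene green 46 (15, 3) [0.5135 0.0837 0.1243]
side green 66 (19, 3) [0.5107 0.0824 0.1254]
```

Both catches are home (the blue squeeze reached the same 0.297 opening as the red). Next I grip the post at about (0.5105, 0.085).

Request:
servo_tool:
  motion:
    - [[-1.2, -2, 0, 0, -0.4], [-2.6, -4.5, 0, 0, -0.4], [-4.2, -7, 0, 0, -0.4], [-5.6, -9, 0, 0, -0.4], [-6.2, -9.9, 0, 0, -0.4]]

```text
time_s: 22.6
eef_pos: [0.5103, 0.0834, 0.1884]
eef_rot: [-0.0, 0.697, 0.717, -0.0]
wrist_force: [-0.0, 0.6, 0.2]
opening: 0.695
grasp_force: 0.0
```

Request:
servo_tool:
  motion:
    - [[0, 0, 0, 0, -0.4], [0, 0, 2, 0, -0.4], [0, 0, 5, 0, -0.4], [0, 0, 8, 0, -0.4], [0, 0, 10.7, 0, -0.4]]

```text
time_s: 23.1
eef_pos: [0.5126, 0.0847, 0.0804]
eef_rot: [0.0, 0.697, 0.717, 0.0]
wrist_force: [-0.4, 0.2, 0.5]
opening: 0.7
grasp_force: 0.0
```

Request:
servo_tool:
  motion:
    - [[0, 0, 0, 0, 0], [0, 0, 0, 0, 0.4], [0, 0, 0, 0, 0.7], [0, 0, 0, 0, 1], [0, 0, 0, 0, 1]]

```text
time_s: 23.6
eef_pos: [0.5108, 0.0841, 0.0832]
eef_rot: [-0.001, 0.697, 0.717, -0.001]
wrist_force: [-9.0, -1.2, 6.0]
opening: 0.165
grasp_force: 58.4
```

Request:
servo_tool:
  motion:
    - [[0, 0, 0, 0, 1], [0, 0, 0, 0, 1], [0, 0, 0, 0, 1], [0, 0, 0, 0, 1], [0, 0, 0, 0, 1]]

```text
time_s: 24.1
eef_pos: [0.5108, 0.084, 0.0832]
eef_rot: [-0.0, 0.697, 0.717, -0.001]
wrist_force: [-8.7, -1.2, 5.1]
opening: 0.167
grasp_force: 58.4
```

```bash
python3 st.py; python3 - <<'E'
from h import *
a=shot('wrist')['pixels']; c=shot('scene')['pixels'][120:250,190:360]
s=shot('side')['pixels'][120:250,150:320]
im=np.vstack([cv2.resize(a,(800,600))[200:500,:],np.hstack([cv2.resize(c,(400,300)),cv2.resize(s,(400,300))])])
cv2.imwrite('pics/g4.png',im[...,::-1])
o=ctrl.get_obs(); w,x,y,z=o['eef_rot']; R=Ro.from_quat([x,y,z,w]).as_matrix()
h=np.array([.640,.111]); p=o['eef_pos']; r=p[:2]-h; print('radius',np.hypot(*r))
for t in np.arange(.1,1.65,.1):
    q=h+np.array([[np.cos(t),-np.sin(t)],[np.sin(t),np.cos(t)]])@r
    print(round(t,1),q.round(4),(R.T@np.r_[q-p[:2],0]*100).round(1)[:2])
E
```

```text
24.1 [0.5108 0.084  0.0832] xdir 91.64 q [-0.07  0.23  1.86 -0.    1.06 -0.09] F [-8.7 -1.2  5.1] 0.167 58.37640345096588
radius 0.13195877172064222
0.1 [0.5142 0.0713] [-1.3  0.3]
0.2 [0.5188 0.0589] [-2.5  0.7]
0.3 [0.5246 0.0471] [-3.7  1.3]
0.4 [0.5315 0.0359] [-4.9  1.9]
0.5 [0.5396 0.0254] [-5.9  2.7]
0.6 [0.5486 0.0158] [-6.9  3.6]
0.7 [0.5586 0.0072] [-7.8  4.6]
0.8 [ 5.693e-01 -4.000e-04] [-8.6  5.6]
0.9 [ 0.5808 -0.0069] [-9.3  6.7]
1.0 [ 0.5929 -0.0123] [-9.9  7.9]
1.1 [ 0.6054 -0.0163] [-10.3   9.2]
1.2 [ 0.6183 -0.0192] [-10.6  10.4]
1.3 [ 0.6314 -0.0207] [-10.8  11.8]
1.4 [ 0.6446 -0.0209] [-10.9  13.1]
1.5 [ 0.6577 -0.0198] [-10.8  14.4]
1.6 [ 0.6707 -0.0173] [-10.6  15.7]
```

View pics/g4.png

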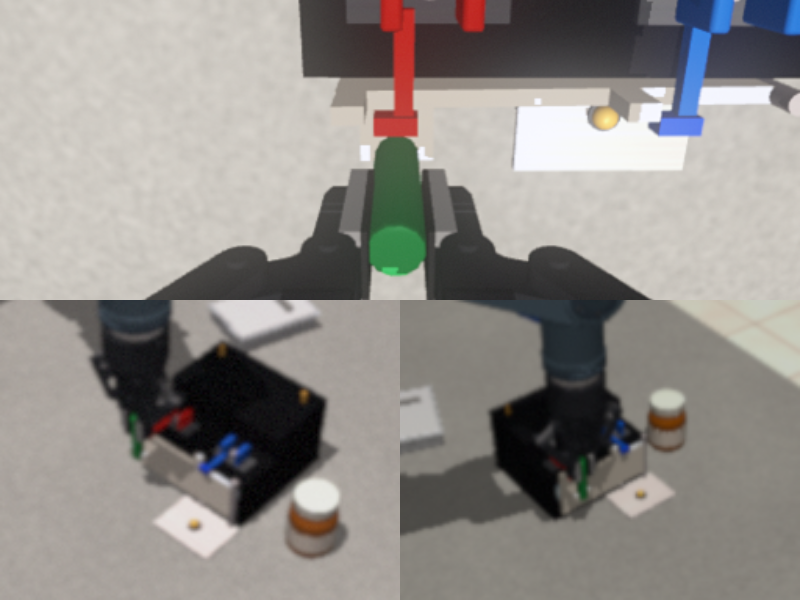

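The post is gripped between the pads (wrist view, post top at (397,250)), the red nose is drawn back at (395,123), and the radius to the hinge checks at 132 mm. I swing the gate along the arc.

Request:
servo_tool:
  motion:
    - [[-0.7, 0.2, 0, 0, 1], [-1.5, 0.4, 0, 0, 1], [-2.2, 0.6, 0, 0, 1], [-3, 0.9, 0, 0, 1], [-3.7, 1.3, 0, 0, 1]]

```text
time_s: 24.75
eef_pos: [0.5254, 0.0468, 0.0832]
eef_rot: [0.0, 0.697, 0.717, -0.001]
wrist_force: [-6.5, -2.7, 3.9]
opening: 0.166
grasp_force: 58.4
```

```bash
python3 st.py; python3 t.py | grep green
```

```text
24.75 [0.5254 0.0468 0.0832] xdir 91.64 q [-0.14  0.25  1.83 -0.    1.06 -0.16] F [-6.5 -2.7  3.9] 0.166 58.43840718269348
scene green 0 (0, 3) [nan nan nan]
side green 1 (1, 3) [0.5339 0.0506 0.1235]
  return _methods._mean(a, axis=axis, dtype=dtype,
  ret = um.true_divide(
```

Post and forces follow well; I continue along the arc.

Request:
servo_tool:
  motion:
    - [[-0.6, 0.3, 0, 0, 1], [-1.2, 0.6, 0, 0, 1], [-1.7, 1, 0, 0, 1], [-2.2, 1.4, 0, 0, 1], [-2.7, 1.8, 0, 0, 1]]

```text
time_s: 25.35
eef_pos: [0.5457, 0.0202, 0.0831]
eef_rot: [0.001, 0.697, 0.717, 0.0]
wrist_force: [-2.7, -1.0, 5.3]
opening: 0.165
grasp_force: 59.1
```

Request:
servo_tool:
  motion:
    - [[-0.5, 0.5, 0, 0, 1], [-1, 1, 0, 0, 1], [-1.4, 1.5, 0, 0, 1], [-1.8, 2, 0, 0, 1], [-2.2, 2.5, 0, 0, 1]]

```text
time_s: 25.85
eef_pos: [0.5723, -0.0007, 0.0834]
eef_rot: [0.002, 0.697, 0.717, 0.001]
wrist_force: [3.7, 2.0, 3.7]
opening: 0.167
grasp_force: 59.1
```

Request:
servo_tool:
  motion:
    - [[-0.4, 0.5, 0, 0, 1], [-0.7, 1.1, 0, 0, 1], [-1, 1.7, 0, 0, 1], [-1.2, 2.3, 0, 0, 1], [-1.4, 3, 0, 0, 1]]

```text
time_s: 26.35
eef_pos: [0.6018, -0.0135, 0.0831]
eef_rot: [0.001, 0.697, 0.717, 0.001]
wrist_force: [-1.4, 0.3, 9.1]
opening: 0.167
grasp_force: 59.5
```

Request:
servo_tool:
  motion:
    - [[-0.3, 0.7, 0, 0, 1], [-0.5, 1.3, 0, 0, 1], [-0.6, 2, 0, 0, 1], [-0.8, 2.8, 0, 0, 1], [-0.9, 3.9, 0, 0, 1]]

```text
time_s: 26.85
eef_pos: [0.6406, -0.0195, 0.083]
eef_rot: [-0.001, 0.697, 0.717, 0.001]
wrist_force: [-2.5, 8.7, 9.0]
opening: 0.165
grasp_force: 59.8
```

Request:
servo_tool:
  motion:
    - [[0, 0.7, 0, 0, 1], [0, 1.3, 0, 0, 1], [0.1, 2, 0, 0, 1], [0.2, 2.6, 0, 0, 1], [0.2, 2.6, 0, 0, 1]]

```text
time_s: 27.35
eef_pos: [0.6666, -0.0166, 0.083]
eef_rot: [-0.001, 0.697, 0.717, 0.001]
wrist_force: [-4.2, 7.1, 12.2]
opening: 0.164
grasp_force: 59.9
```

Request:
servo_tool:
  motion:
    - [[0, 0, 0, 0, 1], [0, 0, 0, 0, 1], [0, 0, 0, 0, 1], [0, 0, 0, 0, 1], [0, 0, 0, 0, 1]]

```text
time_s: 27.85
eef_pos: [0.666, -0.0167, 0.083]
eef_rot: [-0.001, 0.697, 0.717, 0.001]
wrist_force: [-4.0, 7.7, 9.3]
opening: 0.168
grasp_force: 59.9
```

```bash
python3 st.py; python3 cv.py .01; python3 - <<'E'
from h import *
a=shot('wrist')['pixels']; c=shot('scene')['pixels'][110:290,60:360]
s=shot('side')['pixels'][120:330,150:400]
im=np.vstack([cv2.resize(a,(800,600))[200:500,:],np.hstack([cv2.resize(c,(400,300)),cv2.resize(s,(400,300))])])
cv2.imwrite('pics/g5.png',im[...,::-1])
o=ctrl.get_obs(); r=o['eef_pos'][:2]-[.640,.111]; print(np.hypot(*r),np.arctan2(r[1],r[0])-np.arctan2(-.027,-.1292))
E
```

```text
27.85 [ 0.666  -0.0167  0.083 ] xdir 91.65 q [-0.2   0.52  1.46  0.    1.17 -0.23] F [-4.   7.7  9.3] 0.168 59.85738158226013
scene [ 460. -286.] [165. 134.] 1.8315844535827637 0.00995815721268567
side [ 459. -287.] [166. 136.] 1.7685333490371704 0.010652661261429108
0.13029480891757605 1.565496729339199
```

View pics/g5.png

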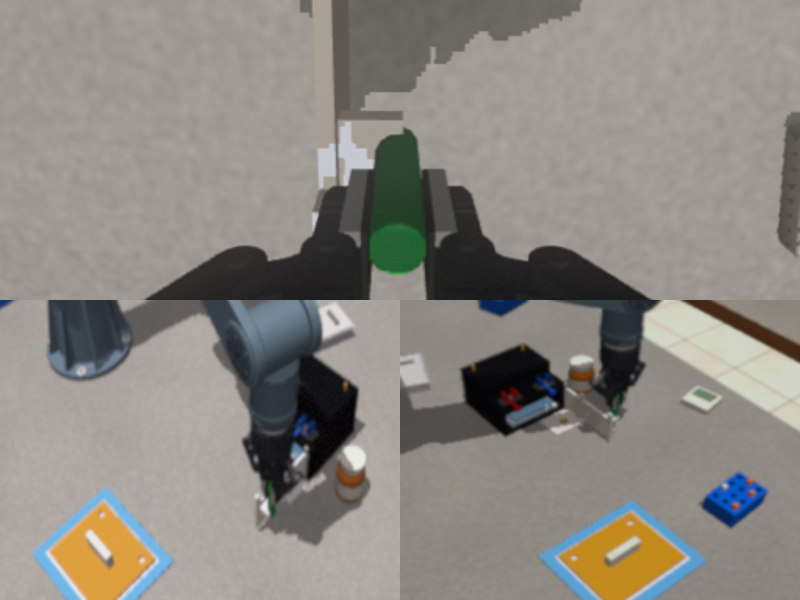

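The gate stands open, square to the tank at about 1.57 rad. The post is held in the pads (wrist view, (397,250)), both catches stay in, and the cover lies on the pad (scene crop (100,545)). I hand in.

```bash
python3 -c "
from bench import ctrl
print(ctrl.hand_in())"
```

```text
the job is handed in; nothing more can be done
None
```

I handed the job in at about 28 s of the 72 s allowed; the hand-in gave no verdict. The cover lies flat on the pad within a few mm of its middle, the red and then the blue catch are squeezed home (the blue judged by its squeeze width only), and the gate is held by its post at about 1.57 rad.

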